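# Set the right bush driver on the housing

### The job

The bearing housing on the steel bolster plate is next to have its bronze bush driven home. Of the three bush drivers standing on the bench, choose the one whose bright pilot fits the bore of that bush, turn it over, and set it gently, without ramming or dropping it, pilot down in the bush, so that it stands upright by itself with its shoulder flat on the bush flange, ready for the mallet. Leave the other two drivers standing where they are, and do not disturb anything else on the bench.

Things in the scene. Friction and masses are not known exactly. Their poses are not given: they have to be found in the camera images.
- driver_small: aluminium bush driver: black octagonal bar, 44 mm across flats, 70 mm long, on one end a bright round pilot 14 mm in diameter, 25 mm long (last 7 mm tapered). 0.25 to 0.45 kg, balanced 40 mm from the plain end. Only the pilots differ. Starts standing on its plain end, any yaw. Origin: centre of the plain end; z towards the pilot; x, y square to flats (every 45 degrees)
- driver_small_shoulder (a point): on driver_small: centre of the shoulder, the flat body face from which the pilot stands, 70 mm from the plain end; axes as the driver's
- driver_medium: aluminium bush driver: black octagonal bar, 44 mm across flats, 70 mm long, on one end a bright round pilot 24 mm in diameter, 25 mm long (last 7 mm tapered). 0.25 to 0.45 kg, balanced 40 mm from the plain end. Only the pilots differ. Starts standing on its plain end, any yaw. Origin: centre of the plain end; z towards the pilot; x, y square to flats (every 45 degrees)
- driver_medium_shoulder (a point): on driver_medium: centre of the shoulder, the flat body face from which the pilot stands, 70 mm from the plain end; axes as the driver's
- driver_large: aluminium bush driver: black octagonal bar, 44 mm across flats, 70 mm long, on one end a bright round pilot 34 mm in diameter, 25 mm long (last 7 mm tapered). 0.25 to 0.45 kg, balanced 40 mm from the plain end. Only the pilots differ. Starts standing on its plain end, any yaw. Origin: centre of the plain end; z towards the pilot; x, y square to flats (every 45 degrees)
- driver_large_shoulder (a point): on driver_large: centre of the shoulder, the flat body face from which the pilot stands, 70 mm from the plain end; axes as the driver's
- housing_small: heavy cast bearing housing, fixed: foot 110 x 110 x 12 mm, round boss 76 mm across up to 45 mm height, in it a bronze bush with a 16 mm bore, open 34 mm deep; its flange, 36 mm across, has its top 56 mm above the underside. Origin: centre of the underside; z up. Stands on the bolster plate or the waiting board
- housing_small_seat (a point): on housing_small: centre of the bush's mouth, level with the top of its bronze flange; z up
- housing_medium: heavy cast bearing housing, fixed: foot 110 x 110 x 12 mm, round boss 76 mm across up to 45 mm height, in it a bronze bush with a 26 mm bore, open 34 mm deep; its flange, 46 mm across, has its top 56 mm above the underside. Origin: centre of the underside; z up. Stands on the bolster plate or the waiting board
- housing_medium_seat (a point): on housing_medium: centre of the bush's mouth, level with the top of its bronze flange; z up
- housing_large: heavy cast bearing housing, fixed: foot 110 x 110 x 12 mm, round boss 76 mm across up to 45 mm height, in it a bronze bush with a 36 mm bore, open 34 mm deep; its flange, 56 mm across, has its top 56 mm above the underside. Origin: centre of the underside; z up. Stands on the bolster plate or the waiting board
- housing_large_seat (a point): on housing_large: centre of the bush's mouth, level with the top of its bronze flange; z up
- bolster_center (a point): centre of the top of the steel bolster plate (170 x 170 x 15 mm, fixed on the bench). The housing standing on it, centred within 15 mm, is the one to work on; the other two wait on a 15 mm plywood board at the far side. The bench between the plate and the drivers is clear
- mallet: dead-blow mallet lying on the bench, 330 mm long, 50 mm high, orange head 110 mm long; origin under the head's centre; handle to its -x
- spray_can: red spray can with a black cap, standing, 66 mm diameter, 195 mm high; origin at the centre of its foot
- spanner: steel spanner lying on the bench, 210 mm long, under 15 mm high; origin under its middle, length along x
- screwdriver: screwdriver with a blue handle, 200 mm long, lying on the bench; origin under its middle, length along x, handle to -x
- grease_tin: yellow round tin with a steel lid, standing, 76 mm diameter, 70 mm high; origin at the centre of its foot
Things that resemble listed ones, but are neither listed nor needed, are in the scene too. Leave any pink look-alike of the driver_small alone.

How it is judged (in metres and radians):
At the end, for the whole second after the job is handed in: The driver with a pilot 2 mm under the bush's bore stands pilot down in the bolster plate's housing: shoulder within 4 mm of the bore axis and 3 mm of the flange height, within 0.06 rad of upright, at rest; other drivers upright; they and the five other loose things within 30 mm of their starts (((horizontal distance between housing_small and bolster_center below 0.04 m and horizontal distance between driver_small_shoulder and housing_small_seat below 0.004 m and z of driver_small_shoulder in the frame of housing_small_seat between -0.003 and 0.003 m and angle between driver_small's own z axis and vertical above 3.08159 rad and linear speed of driver_small below 0.01 m/s and angular speed of driver_small below 0.1 rad/s and distance of each of driver_medium, driver_large from where it was at the start of the episode below 0.03 m and angle between each of driver_medium, driver_large's own z axis and vertical below 0.1 rad) or (horizontal distance between housing_medium and bolster_center below 0.04 m and horizontal distance between driver_medium_shoulder and housing_medium_seat below 0.004 m and z of driver_medium_shoulder in the frame of housing_medium_seat between -0.003 and 0.003 m and angle between driver_medium's own z axis and vertical above 3.08159 rad and linear speed of driver_medium below 0.01 m/s and angular speed of driver_medium below 0.1 rad/s and distance of each of driver_small, driver_large from where it was at the start of the episode below 0.03 m and angle between each of driver_small, driver_large's own z axis and vertical below 0.1 rad) or (horizontal distance between housing_large and bolster_center below 0.04 m and horizontal distance between driver_large_shoulder and housing_large_seat below 0.004 m and z of driver_large_shoulder in the frame of housing_large_seat between -0.003 and 0.003 m and angle between driver_large's own z axis and vertical above 3.08159 rad and linear speed of driver_large below 0.01 m/s and angular speed of driver_large below 0.1 rad/s and distance of each of driver_small, driver_medium from where it was at the start of the episode below 0.03 m and angle between each of driver_small, driver_medium's own z axis and vertical below 0.1 rad)) and distance of each of mallet, spray_can, spanner, screwdriver, grease_tin from where it was at the start of the episode below 0.03 m); the robot touches nothing.
It fails at once if a driver is rammed onto a housing or its bush with over 80 N (contact force between any of driver_small, driver_medium, driver_large and housing_small above 80 N or contact force between any of driver_small, driver_medium, driver_large and housing_medium above 80 N or contact force between any of driver_small, driver_medium, driver_large and housing_large above 80 N).
It fails at once if the driver is dropped into the bush: within 50 mm of its seat it falls, out of the fingers, faster than 0.45 m/s (a free fall of about 10 mm) ((distance between driver_small_shoulder and housing_small_seat below 0.05 m and linear speed of driver_small above 0.45 m/s and contact force between driver_small and the fingers below 0.1 N) or (distance between driver_medium_shoulder and housing_medium_seat below 0.05 m and linear speed of driver_medium above 0.45 m/s and contact force between driver_medium and the fingers below 0.1 N) or (distance between driver_large_shoulder and housing_large_seat below 0.05 m and linear speed of driver_large above 0.45 m/s and contact force between driver_large and the fingers below 0.1 N)).
It fails at once if one of the two drivers that are not wanted is toppled or shifted by more than 30 mm ((horizontal distance between housing_small and bolster_center below 0.04 m and (not (distance of driver_medium from where it was at the start of the episode below 0.03 m) or not (angle between driver_medium's own z axis and vertical below 0.1 rad) or not (distance of driver_large from where it was at the start of the episode below 0.03 m) or not (angle between driver_large's own z axis and vertical below 0.1 rad))) or (horizontal distance between housing_medium and bolster_center below 0.04 m and (not (distance of driver_small from where it was at the start of the episode below 0.03 m) or not (angle between driver_small's own z axis and vertical below 0.1 rad) or not (distance of driver_large from where it was at the start of the episode below 0.03 m) or not (angle between driver_large's own z axis and vertical below 0.1 rad))) or (horizontal distance between housing_large and bolster_center below 0.04 m and (not (distance of driver_small from where it was at the start of the episode below 0.03 m) or not (angle between driver_small's own z axis and vertical below 0.1 rad) or not (distance of driver_medium from where it was at the start of the episode below 0.03 m) or not (angle between driver_medium's own z axis and vertical below 0.1 rad)))).
It fails at once if the mallet, spray can, spanner, screwdriver or grease tin is shifted by more than 30 mm (not (distance of mallet from where it was at the start of the episode below 0.03 m) or not (distance of spray_can from where it was at the start of the episode below 0.03 m) or not (distance of spanner from where it was at the start of the episode below 0.03 m) or not (distance of screwdriver from where it was at the start of the episode below 0.03 m) or not (distance of grease_tin from where it was at the start of the episode below 0.03 m)).
It also fails if it takes over 67 s, if anything falls off the work surface, if the arm or the gripper's body presses on something with over 40 N, if the wrist force passes 120 N, or if a joint passes its speed limit or range.

### The arm

A 6-joint arm with a two-finger parallel gripper is mounted at the origin on the work surface. World frame = base frame: x ahead of the robot, y to its left, z up, the work surface at z = 0. Lengths are in m, angles in degrees, forces in N, time in s.
With the tool pointing down it reaches from about 0.35 to 1 m from the base axis. Payload 7.1 kg.
Tool frame: the origin (TCP) lies midway between the tips of the shut fingers; the grasp point (between the pads) lies 19 mm behind it; y points along the fingers, x is the direction in which the jaws open and shut, and the axes are right-handed (so a half turn about y gives the same grasp; the last joint's range is limited). The gripper opens to 85 mm and grips with 20 to 120 N. Pads are 22 mm wide; open, the fingers measure 114 mm over their backs; the gripper's body (76 mm by 85 mm) begins 54 mm behind the grasp point. The pads swing forward as they close: fully open they stand 13 mm farther back than shut.
Start: joints at [-73.969, 24.242, 93.386, -0, 62.372, -1.089], TCP at [0.184, -0.597, 0.231] pointing down, gripper open.
Joint ranges: [-172.04, 172.04], [-51.8, 120.97], [4.93, 147.93], [-75.15, 255.16], [6.16, 154.13], [-145.62, 145.62]. Speed limits (degrees/s): [136.94, 136.94, 172.46, 180, 180, 180].

### API

Orientations are given as a 3x3 rotation matrix whose columns are the frame's x, y, z axes.
In Python, from rig import ctrl, eyes, ticket gives the robot as it stands.
- The arm moves only by the shell command python3 -m handwheel 'ROWS' [FORCE]. ROWS is JSON, a list of rows, each a list of 5 numbers: the shift along the world's x, y, z in mm, then the turn about the world's z in rad, then the opening in per cent of the stroke, from 0 (shut) to 100 (fully open). In form: [[dx, dy, dz, twist, hand], ...]. A call has exactly 5 rows; each row shifts and turns the commanded pose from where the row before left it; what a row does not reach is not made up. A row lasts 1/8 s, in which the tool goes at most 62.5 mm and 10.7 degrees, less where a joint would pass 70% of its speed; a pose out of reach is approached as far as the arm can. A call with a gripper value outside its range is refused whole. The fingers move at their own pace and stop on an object; FORCE is the grip in N (left out, the last holds). Time passes only in rows, so rows that do not move let the fingers close, or fill a call up. It gives the time, the measured TCP pose, the force and the opening at its end, in the units of the state.
- ctrl.read_state(): the state, without advancing time (a new reading comes with each control period).
- eyes.grab_frame(name): name is "scene" or "top" or "wrist"; returns (picture, depth): 480x640x3 uint8, red, green, blue; 480x640 float32, m along the optical axis (not along the pixel's ray), 0 where there is no reading.
- eyes.calibration(name): a dict with "intrinsics" (3x3 intrinsics, pixels), "distortion" ([k1, k2, p1, p2, k3] as OpenCV has them; the pictures are not rectified), "world_from_camera" (4x4, takes a point from camera to world coordinates). Camera axes: x right, y down, z forward; pixel columns grow to the right and rows downward; lengths in m; the calibration is good to about 2 mm. A picture is of the moment at which its call begins: read the wrist's pose just before it. calibration takes no time and is no camera call; for the wrist camera it gives the pose at the moment of the call.
- ticket.finish_job(): hands the job in, once; it reports no verdict.
The state is a dict: "clock": time; "joints": joint angles; "qvel": joint speeds; "joint_efforts": joint torques, N m; "tcp_pos": TCP position; "ee_rot": TCP orientation; "ft_force": force on the tool from outside, world axes, zero at the start; "torque": the same for the moment, N m; "gripper_width": opening from 0.0 (shut) to 1.0 (fully open).
Only numpy, scipy, OpenCV 4.12 (cv2) and the standard library are available. Lean on these libraries where they do the work, as an engineer would, in place of code of your own. Each camera call takes 0.05 s, during which the arm holds its last target. There are 200 camera calls.

## Working session

There is one attempt and no reset: what is moved stays moved. The work goes in short steps, Python scripts to look and compute and a shell command to move; the robot and the scene stay as the last step left them, time stands still between calls to the robot, and variables do not carry over. Pictures are saved under pics/ and viewed, about 8 in all and at most 12, crops included, and the job is handed in when it is done.

```bash
mkdir -p pics; ls
cat > h.py <<'E'
import numpy as np, cv2
from rig import ctrl, eyes, ticket
def save(name,fn,crop=None,scale=1):
    c=eyes.calibration(name); im,d=eyes.grab_frame(name)
    np.savez('pics/'+fn+'.npz',im=im,d=d,K=c['intrinsics'],D=c['distortion'],T=c['world_from_camera'])
    show(fn,crop,scale,fn)
def show(src,crop=None,scale=1,out=None):
    im=np.load('pics/'+src+'.npz')['im']
    if crop: u0,v0,u1,v1=crop; im=im[v0:v1,u0:u1]
    im=cv2.resize(im,None,fx=scale,fy=scale,interpolation=cv2.INTER_CUBIC)
    cv2.imwrite('pics/'+(out or src)+'.png',im[:,:,::-1])
def ray(src,u,v):
    f=np.load('pics/'+src+'.npz'); T=f['T']
    x=cv2.undistortPoints(np.array([[[u,v]]],float),np.array(f['K']),np.array(f['D']))[0,0]
    return T[:3,3],T[:3,:3]@np.array([x[0],x[1],1.])
def atz(src,u,v,z):
    o,r=ray(src,u,v); return (o+r*(z-o[2])/r[2]).round(4)
def dep(src,u,v):
    o,r=ray(src,u,v); d=np.load('pics/'+src+'.npz')['d'][int(round(v)),int(round(u))]; return (o+r*d).round(4)
def cloud(src):
    f=np.load('pics/'+src+'.npz'); d=f['d']; h,w=d.shape
    uv=np.stack(np.meshgrid(np.arange(w),np.arange(h)),-1).reshape(-1,1,2).astype(float)
    x=cv2.undistortPoints(uv,np.array(f['K']),np.array(f['D'])).reshape(h,w,2)
    P=np.dstack([x,np.ones((h,w))])*d[...,None]
    return P@f['T'][:3,:3].T+f['T'][:3,3], d>0
E
python3 - <<'E'
from h import *
save('top','top0'); save('scene','scene0')
print(ctrl.read_state())
for n in('top','scene','wrist'): print(n,np.round(eyes.calibration(n)['world_from_camera'],3).tolist(), np.round(eyes.calibration(n)['intrinsics'],1).tolist())
E
```

```text
pics
{'clock': 0.1, 'joints': array([-7.39692838e+01,  2.42795224e+01,  9.34293211e+01, -2.24667378e-03,
        6.23717826e+01, -1.08800520e+00]), 'qvel': array([-0.05861578, -0.12389531, -0.05089206,  0.00025175, -0.06278035,
       -0.06474599]), 'joint_efforts': array([ 6.91842820e-05, -5.58424723e+01, -2.82444692e+01, -5.33202956e-05,
        2.98842111e-03,  3.21222558e-05]), 'tcp_pos': array([ 0.18384959, -0.59681061,  0.23061365]), 'ee_rot': array([[ 2.94369719e-01, -4.21989035e-04,  9.55691525e-01],
       [-9.55690581e-01,  1.34287594e-03,  2.94370021e-01],
       [-1.40759608e-03, -9.99999009e-01, -7.98893307e-06]]), 'ft_force': array([0.22811349, 0.1644405 , 0.04913179]), 'torque': array([ 0.02840099, -0.04108491, -0.0184449 ]), 'gripper_width': 1.0007294548342691}
top [[-0.015, -0.997, 0.078, 0.452], [-1.0, 0.013, -0.022, -0.015], [0.021, -0.078, -0.997, 1.146], [0.0, 0.0, 0.0, 1.0]] [[504.5, 0.0, 319.1], [0.0, 504.5, 245.9], [0.0, 0.0, 1.0]]
scene [[-0.592, 0.671, -0.448, 1.159], [0.806, 0.499, -0.319, 0.413], [0.01, -0.549, -0.836, 1.198], [0.0, 0.0, 0.0, 1.0]] [[544.4, 0.0, 312.7], [0.0, 544.4, 241.1], [0.0, 0.0, 1.0]]
wrist [[0.294, -0.905, -0.307, 0.264], [-0.956, -0.278, -0.093, -0.573], [-0.001, 0.321, -0.947, 0.374], [0.0, 0.0, 0.0, 1.0]] [[430.3, 0.0, 314.3], [0.0, 430.3, 235.2], [0.0, 0.0, 1.0]]
```

View pics/top0.png

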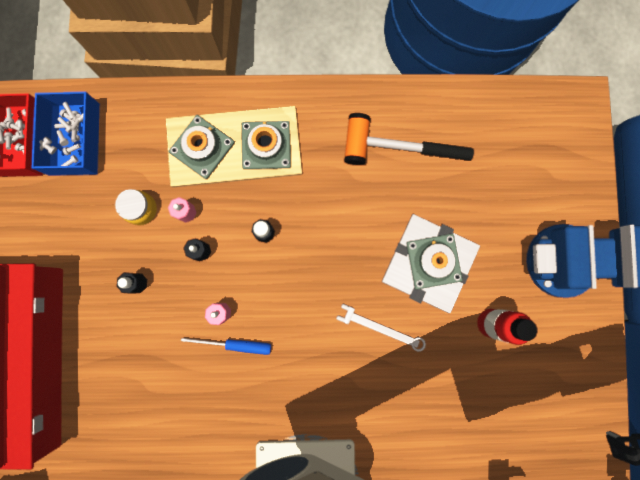

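View pics/scene0.png

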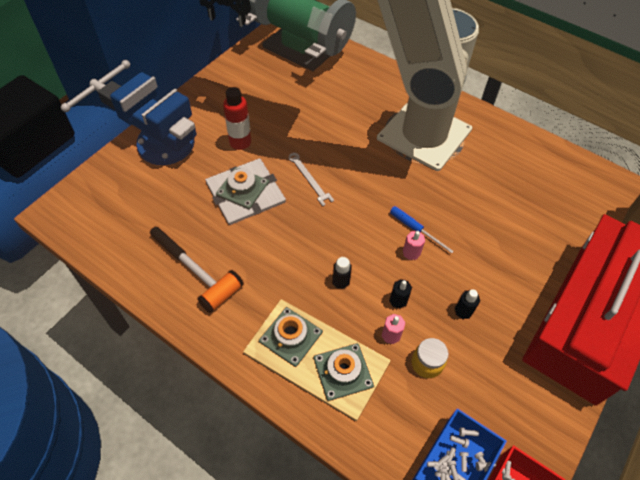

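The top view shows the drivers at about (263,230), (196,249) and (130,283), pink look-alikes at (180,209) and (217,314), and the bolster housing's bush at (439,261). I'll enlarge the image to judge sizes.

Run:
```python
from h import *
im=np.load('pics/top0.npz')['im']; s=np.load('pics/scene0.npz')['im']
a=cv2.resize(im[190:310,100:290],None,fx=4,fy=4,interpolation=2)[:300*2,:760]
a=cv2.resize(im[195:305,105:285],(540,330),interpolation=2)
b=cv2.resize(im[215:305,390:480],(260,260),interpolation=2)
c=cv2.resize(s[245:335,320:500],(540,270),interpolation=2)
d=cv2.resize(s[155:225,205:275],(260,260),interpolation=2)
o=np.zeros((600,800,3),np.uint8); o[:330,:540]=a;o[:260,540:]=b;o[330:600,:540]=c;o[330:590,540:]=d
cv2.imwrite('pics/crop0.png',o[:,:,::-1])
P,ok=cloud('top0')
for n,(u,v) in dict(L=(263,230),S=(196,249),M=(130,283),bush=(439,261)).items():
    for z in (.1,.095,.07):
        pass
    print(n,dep('top0',u,v),atz('top0',u,v,.095 if n!='bush' else .071))
```

```text
L [0.5686 0.0795 0.0947] [0.5685 0.0795 0.095 ]
S [0.5318 0.2233 0.0777] [0.5305 0.2195 0.095 ]
M [0.4615 0.3617 0.0821] [0.4614 0.3571 0.095 ]
bush [ 0.501  -0.3038  0.0384] [ 0.4996 -0.2953  0.071 ]
```

View pics/crop0.png

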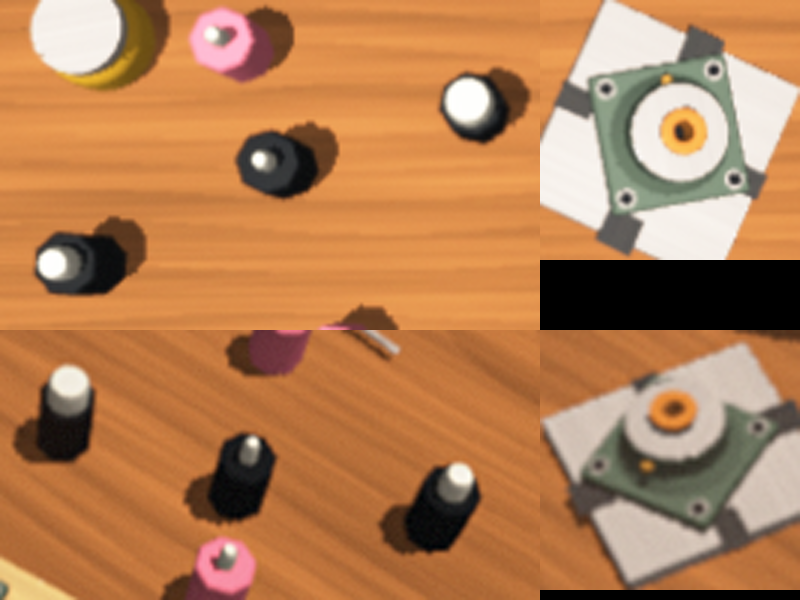

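The bolster bush has a flange about 35 mm across (16.6 px at 2.1 mm/px), so it is the small one. The wanted driver is driver_small, with its pilot top near (193,248), about (0.532, 0.226). I'll move above it.

```bash
python3 -m handwheel '[[0,0,60,0,100],[10,50,10,0.1,100],[22,55,0,0.1,100],[22,55,0,0.1,100],[22,55,0,0.1,100]]' 40
python3 -m handwheel '[[22,55,0,0.1,100],[22,55,0,0.1,100],[22,55,0,0.1,100],[22,55,0,0.1,100],[22,55,0,0.1,100]]'
python3 -m handwheel '[[22,55,0,0.1,100],[22,55,0,0.1,100],[22,55,0,0.1,100],[22,55,0,0.1,100],[22,55,0,0.1,100]]'
python3 -m handwheel '[[22,55,0,0.1,100],[22,55,0,0.1,100],[0,0,0,0,100],[0,0,0,0,100],[0,0,0,0,100]]'
python3 - <<'E'
from h import *
save('wrist','w1')
s=ctrl.read_state(); print(s['clock'],s['joints'].round(1))
E
```

```text
clock: 0.72
tcp_pos: [0.2602, -0.3804, 0.3011]
ee_rot: [[0.645, 0.0, 0.764], [-0.764, 0.0, 0.645], [-0.0, -1.0, 0.0]]
ft_force: [0.7, -0.8, -0.5]
gripper_width: 0.997
clock: 1.35
tcp_pos: [0.3702, -0.1055, 0.3014]
ee_rot: [[0.933, 0.0, 0.361], [-0.361, -0.0, 0.933], [0.001, -1.0, 0.0]]
ft_force: [1.4, -0.3, 0.5]
gripper_width: 1.0
clock: 1.98
tcp_pos: [0.4802, 0.1697, 0.3011]
ee_rot: [[0.991, -0.0, -0.131], [0.131, -0.0, 0.991], [-0.0, -1.0, -0.0]]
ft_force: [0.6, -0.2, -0.1]
gripper_width: 0.999
clock: 2.6
tcp_pos: [0.5235, 0.2765, 0.3012]
ee_rot: [[0.947, -0.001, -0.321], [0.321, -0.0, 0.947], [-0.001, -1.0, -0.0]]
ft_force: [0.0, -0.0, -0.0]
gripper_width: 0.994
2.65 [26.7 17.4 93.8 -0.  68.8  8. ]
```

View pics/w1.png

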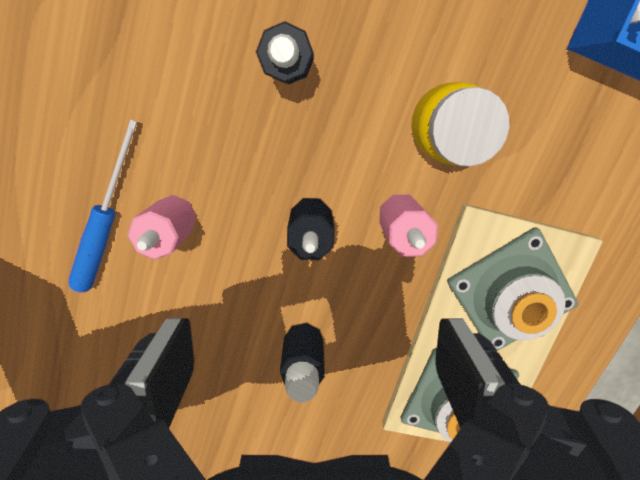

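The wrist view shows the small black driver at (310,235) between two pink look-alikes at (165,230) and (410,225), along the present jaw axis. Next I'll measure the octagon's pose from depth.

```bash
python3 - <<'E'
from h import *
P,ok=cloud('w1')
f=np.load('pics/w1.npz'); im=f['im'].astype(int)
def near(c,r,z0,z1): return P[ok&(np.hypot(P[...,0]-c[0],P[...,1]-c[1])<r)&(P[...,2]>z0)&(P[...,2]<z1)]
for n,c in dict(S=(.532,.226),M=(.461,.357)).items():
    pil=near(c,.04,.092,.1); sh=near(c,.045,.062,.075)
    q=sh[:,:2]; print(n,len(pil),len(sh),'pilot',pil.mean(0).round(4),'z',np.percentile(sh[:,2],[10,50,90]).round(4))
    from scipy.optimize import minimize
    h=cv2.convexHull((q*1e5).astype(np.int32).reshape(-1,1,2)).reshape(-1,2)/1e5
    print('bbox',q.min(0).round(4),q.max(0).round(4))
    best=[]
    for a in np.arange(0,45,1.):
        w=[]; c2=[]
        for k in range(4):
            t=np.radians(a+45*k); s=q@[np.cos(t),np.sin(t)]; lo,hi=np.percentile(s,[.5,99.5]); w.append(hi-lo); c2.append((lo+hi)/2)
        A=[[np.cos(np.radians(a+45*k)),np.sin(np.radians(a+45*k))] for k in range(4)]
        best.append((sum(w),a,np.round(w,4),np.linalg.lstsq(A,c2,rcond=None)[0].round(4)))
    for b in sorted(best,key=lambda b:b[0])[:4]: print(b)
for n,c in dict(p1=(.61,.25),p2=(.40,.18)).items():
    a=near(c,.05,.03,.2); print(n,len(a),a.mean(0).round(3),a.min(0).round(3),a.max(0).round(3))
# pixel-based
print(atz('w1',310,243,.095),dep('w1',310,243))
E
python3 - <<'E'
import sys; sys.path.insert(0,'.')
import os; os.chdir('.')
from h import *
f=np.load('pics/w1.npz'); show('w1',(270,180,350,280),6,'w1c')
E
```

```text
S 116 1609 pilot [0.5354 0.2314 0.0949] z [0.069  0.0705 0.0716]
bbox [0.512 0.208] [0.5586 0.2542]
(np.float64(0.17266695206785598), np.float64(17.0), array([0.0431, 0.043 , 0.0432, 0.0434]), array([0.5354, 0.231 ]))
(np.float64(0.1727021652149673), np.float64(18.0), array([0.0432, 0.0429, 0.0431, 0.0435]), array([0.5354, 0.231 ]))
(np.float64(0.17282377404418975), np.float64(19.0), array([0.0433, 0.043 , 0.043 , 0.0435]), array([0.5354, 0.2311]))
(np.float64(0.1729371254008414), np.float64(16.0), array([0.0431, 0.0431, 0.0433, 0.0434]), array([0.5354, 0.2309]))
M 612 1815 pilot [0.465  0.3747 0.0951] z [0.069  0.0704 0.0715]
bbox [0.442  0.3522] [0.4874 0.3977]
(np.float64(0.1748512334261791), np.float64(41.0), array([0.0435, 0.0436, 0.044 , 0.0437]), array([0.4648, 0.3748]))
(np.float64(0.1748561469424329), np.float64(42.0), array([0.0435, 0.0435, 0.0441, 0.0438]), array([0.4648, 0.3748]))
(np.float64(0.17492016642145766), np.float64(43.0), array([0.0434, 0.0437, 0.044 , 0.0438]), array([0.4648, 0.3748]))
(np.float64(0.17493978472451036), np.float64(40.0), array([0.0436, 0.0435, 0.044 , 0.0438]), array([0.4648, 0.3748]))
p1 2317 [0.619 0.268 0.068] [0.601 0.24  0.03 ] [0.647 0.288 0.098]
p2 2521 [0.399 0.192 0.067] [0.374 0.162 0.03 ] [0.419 0.209 0.098]
[0.5342 0.2344 0.095 ] [0.5341 0.2345 0.0951]
```

View pics/w1c.png

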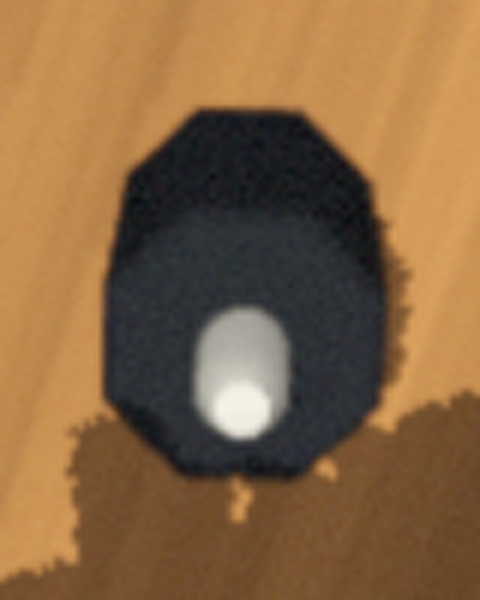

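Driver_small is at (0.5354, 0.2311) with flats at 17.5° mod 45. I'll grip along jaw −27.5°, which means a twist of −0.806.

```bash
python3 -m handwheel '[[6,-20,0,-0.16,100],[6,-25,0,-0.16,100],[0,0,0,-0.16,100],[0,0,-20,-0.16,100],[0,0,-40,-0.166,100]]'
python3 -m handwheel '[[0,0,-50,0,100],[0,0,-50,0,100],[0,0,-50,0,100],[0,0,-30,0,100],[0,0,0,0,100]]'
python3 - <<'E'
from h import *
s=ctrl.read_state(); print(s['tcp_pos'].round(4),np.degrees(np.arctan2(s['ee_rot'][1,0],s['ee_rot'][0,0])),s['joints'].round(1),s['ft_force'])
E
```

```text
clock: 3.28
tcp_pos: [0.5372, 0.2321, 0.2429]
ee_rot: [[0.885, 0.005, 0.466], [-0.466, 0.002, 0.885], [0.003, -1.0, 0.004]]
ft_force: [0.7, -0.7, -0.5]
gripper_width: 0.999
clock: 3.9
tcp_pos: [0.5344, 0.2312, 0.0596]
ee_rot: [[0.887, -0.004, 0.461], [-0.461, -0.002, 0.887], [-0.003, -1.0, -0.004]]
ft_force: [-0.8, 0.5, 0.7]
gripper_width: 1.001
[0.5344 0.2312 0.0596] -27.464198229294926 [ 22.2  34.7 103.8  -0.   41.7  49.7] [-0.77583159  0.537962    0.67137407]
```

```bash
python3 -m handwheel '[[1,0,-15,0,100],[0,0,-13,0,100],[0,0,0,0,60],[0,0,0,0,0],[0,0,0,0,0]]' 30
python3 -m handwheel '[[0,0,0,0,0],[0,0,0,0,0],[0,0,0,0,0],[0,0,10,0,0],[0,0,10,0,0]]'
python3 - <<'E'
from h import *
save('wrist','w2')
E
```

```text
clock: 4.53
tcp_pos: [0.5373, 0.2329, 0.0339]
ee_rot: [[0.888, 0.001, 0.46], [-0.46, 0.0, 0.888], [0.001, -1.0, 0.001]]
ft_force: [-0.6, 0.1, 0.4]
gripper_width: 0.514
clock: 5.15
tcp_pos: [0.5367, 0.2325, 0.0536]
ee_rot: [[0.888, -0.001, 0.46], [-0.46, -0.0, 0.888], [-0.0, -1.0, -0.001]]
ft_force: [-0.6, -0.1, -3.2]
gripper_width: 0.513
```

View pics/w2.png

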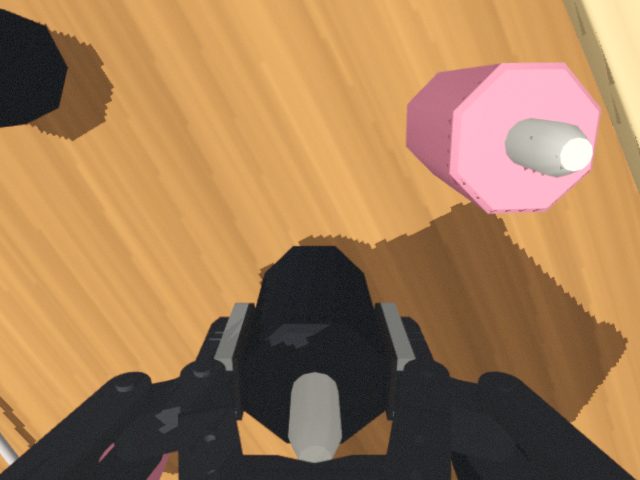

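It's held upright at about 57 mm from the plain end, and Fz suggests about 0.3 kg. I'll carry it to the clear bench area.

```bash
python3 -m handwheel '[[0,0,60,0,0],[0,0,60,0,0],[0,-40,0,0,0],[0,-50,0,0,0],[0,-50,0,0,0]]' 30
python3 -m handwheel '[[0,-50,0,0,0],[0,-40,0,0,0],[3,-23,0,0,0],[0,0,-40,0,0],[0,0,-40,0,0]]'
python3 -m handwheel '[[0,0,-25,0,0],[0,0,-20,0,0],[0,0,-8,0,0],[0,0,-5,0,0],[0,0,0,0,0]]'
python3 - <<'E'
from h import *
save('scene','s2',(230,180,390,300),5)
E
```

```text
clock: 5.82
tcp_pos: [0.5368, 0.0915, 0.1738]
ee_rot: [[0.888, 0.001, 0.459], [-0.459, 0.0, 0.888], [0.001, -1.0, 0.0]]
ft_force: [1.5, 0.1, -3.2]
gripper_width: 0.515
clock: 6.45
tcp_pos: [0.5406, -0.0209, 0.0932]
ee_rot: [[0.887, 0.002, 0.461], [-0.461, -0.0, 0.887], [0.002, -1.0, 0.001]]
ft_force: [0.1, -0.4, -3.1]
gripper_width: 0.507
clock: 7.08
tcp_pos: [0.5403, -0.0203, 0.0357]
ee_rot: [[0.888, 0.0, 0.46], [-0.46, -0.0, 0.888], [0.0, -1.0, 0.0]]
ft_force: [0.1, -0.5, -2.7]
gripper_width: 0.509
```

View pics/s2.png

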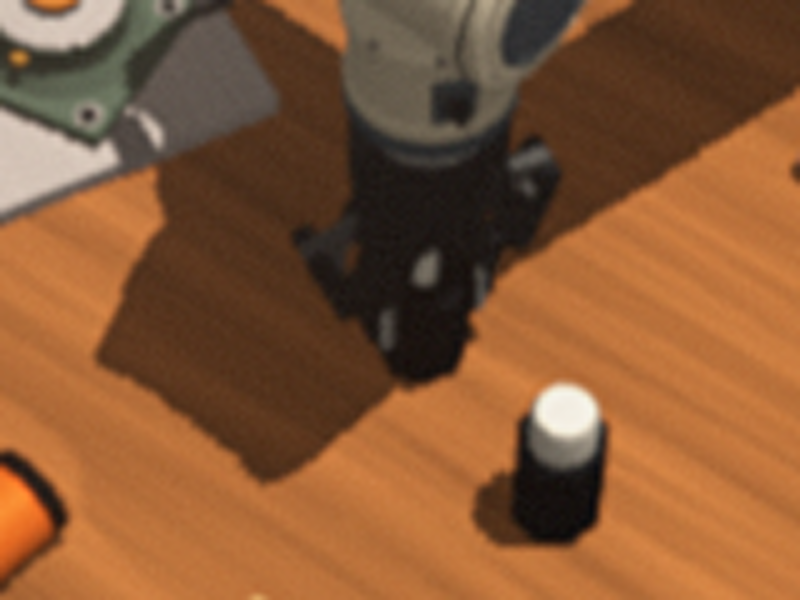

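```bash
python3 -m handwheel '[[0,0,-3,0,0],[-4.7,-9.1,2.5,0,0],[-4.9,-9.4,1,0,0],[-4.9,-9.4,-1,0,0],[-4.8,-9.2,-3,0,0]]' 20
python3 - <<'E'
from h import *
save('wrist','w3')
E
```

```text
clock: 7.75
tcp_pos: [0.5214, -0.0569, 0.0333]
ee_rot: [[0.887, 0.002, 0.462], [-0.462, 0.002, 0.887], [0.001, -1.0, 0.003]]
ft_force: [-3.1, 22.9, 36.2]
gripper_width: 0.508
```

View pics/w3.png

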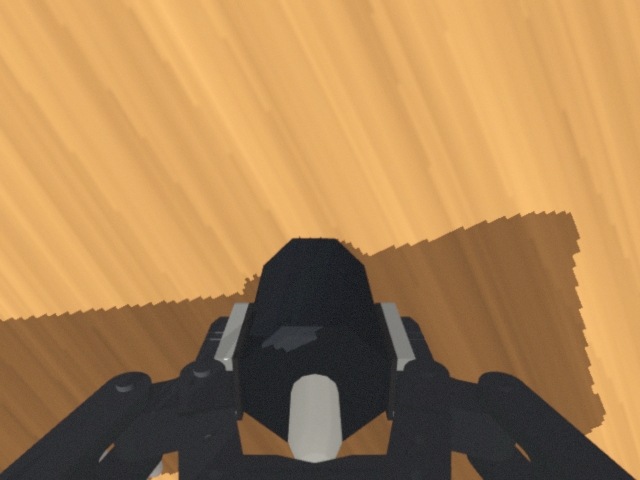

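It dragged without tilting, because the grip's torsion resists. I'll release and regrip on the slim pilot, which gives a longer lever and less torsion, and topple it from there.

```bash
python3 -m handwheel '[[0,0,1,0,0],[0,0,0,0,60],[0,0,0,0,80],[0,0,21,0,80],[0,0,21,0,80]]' 20
python3 -m handwheel '[[0,0,0,0,20],[0,0,0,0,0],[0,0,0,0,0],[0,0,0,0,0],[0,0,0,0,0]]'
python3 - <<'E'
from h import *
save('wrist','w4')
E
```

```text
clock: 8.43
tcp_pos: [0.5203, -0.0575, 0.0748]
ee_rot: [[0.888, -0.001, 0.46], [-0.46, 0.0, 0.888], [-0.001, -1.0, -0.001]]
ft_force: [-0.1, 0.1, 0.6]
gripper_width: 0.797
clock: 9.05
tcp_pos: [0.5201, -0.0573, 0.0742]
ee_rot: [[0.888, -0.002, 0.46], [-0.46, 0.0, 0.888], [-0.001, -1.0, -0.001]]
ft_force: [-0.5, 0.1, -3.5]
gripper_width: 0.151
```

View pics/w4.png

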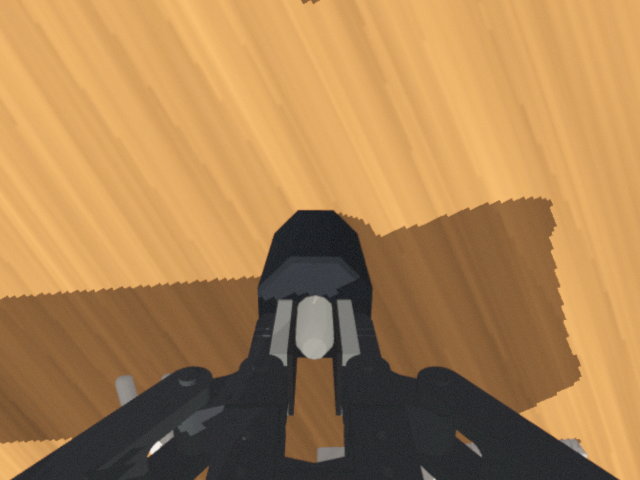

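```bash
python3 -m handwheel '[[0,0,-1,0,0],[-7.2,-13.9,2,0,0],[-7.3,-14,-0.5,0,0],[-7.1,-13.8,-3,0,0],[-6.8,-13.1,-5.5,0,0]]' 20
python3 - <<'E'
from h import *
save('wrist','w5')
E
```

```text
clock: 9.72
tcp_pos: [0.4936, -0.1143, 0.0698]
ee_rot: [[0.888, 0.004, 0.461], [-0.461, -0.001, 0.888], [0.004, -1.0, 0.001]]
ft_force: [-8.6, -3.1, 44.4]
gripper_width: 0.151
```

View pics/w5.png

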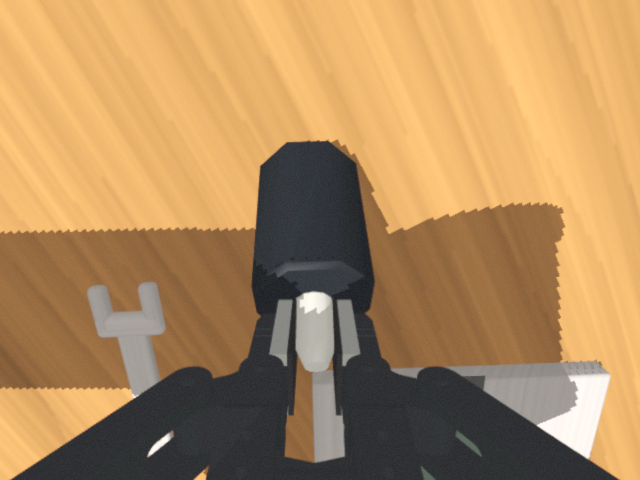

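The driver is tilting, but the hand is near the plate corner and pressing 44 N. I'll lift and move back to clear bench with the tilt kept, then continue.

```bash
python3 -m handwheel '[[0,0,10,0,0],[8,16,10,0,0],[18,35,0,0,0],[18,35,0,0,0],[0,0,0,0,0]]' 20
python3 - <<'E'
from h import *
save('wrist','w6')
P,ok=cloud('w6'); t=np.load('pics/w6.npz'); s=ctrl.read_state()
# driver dark points: tool frame
q=(P-s['tcp_pos'])@s['ee_rot']; im=t['im'].astype(int)
m=ok&(im.sum(2)<150)&(abs(q[...,0])<.01)&(P[...,2]<.1)
v,u=np.where(m); 
for r in range(120,300,10):
    k=m[r]; 
    if k.any(): print(r,(q[r][k].mean(0)*1e3).round(1),P[r][k][:,2].mean().round(4))
E
```

```text
clock: 10.4
tcp_pos: [0.5376, -0.0237, 0.0869]
ee_rot: [[0.889, 0.001, 0.457], [-0.457, 0.0, 0.889], [0.001, -1.0, 0.001]]
ft_force: [-0.0, -0.9, -3.6]
gripper_width: 0.151
150 [ 0.7 40.1 60.1] 0.0465
160 [ 0.7 34.9 56.7] 0.0518
170 [ 2.6 29.3 53.5] 0.0574
180 [ 5.4 24.  50.5] 0.0627
190 [ 7.2 19.3 47.5] 0.0674
200 [ 6.4 14.5 44.7] 0.0722
210 [ 7.3  9.8 42.1] 0.0769
220 [ 7.2  5.6 39.5] 0.0811
230 [ 5.9  1.1 37.2] 0.0856
240 [ 5.1 -2.8 34.8] 0.0895
250 [ 4.3 -6.5 32.5] 0.0932
260 [  7.3 -10.5  30.4] 0.0972
```

The driver keeps a tilt of about 31° and its low edge is about 20 mm up. I'll set it down and continue the arc.

```bash
python3 -m handwheel '[[0,0,-20,0,0],[-6.8,-13.1,-6,0,0],[-6.3,-12.1,-8,0,0],[-5.5,-10.6,-10,0,0],[0,0,0,0,0]]' 20
python3 -m handwheel '[[-4.6,-8.9,-12,0,0],[-3.5,-6.7,-14,0,0],[-2.4,-4.6,-13,0,0],[0,0,0,0,0],[0,0,0,0,0]]'
python3 - <<'E'
from h import *
save('wrist','w7')
P,ok=cloud('w7'); t=np.load('pics/w7.npz'); s=ctrl.read_state()
q=(P-s['tcp_pos'])@s['ee_rot']; im=t['im'].astype(int)
m=ok&(im.sum(2)<150)&(abs(q[...,0])<.01)&(P[...,2]<.1)
for r in range(80,320,15):
    k=m[r]
    if k.any(): print(r,(q[r][k].mean(0)*1e3).round(1),P[r][k][:,2].mean().round(4))
E
```

```text
clock: 11.08
tcp_pos: [0.5168, -0.0631, 0.0422]
ee_rot: [[0.887, -0.001, 0.461], [-0.461, -0.0, 0.887], [-0.001, -1.0, -0.001]]
ft_force: [-0.0, -2.9, 4.0]
gripper_width: 0.144
clock: 11.7
tcp_pos: [0.5069, -0.083, 0.0036]
ee_rot: [[0.888, -0.001, 0.46], [-0.46, -0.001, 0.888], [-0.0, -1.0, -0.001]]
ft_force: [-2.9, -5.5, 10.9]
gripper_width: 0.15
80 [ -1.1 -23.2  85.4] 0.0268
95 [  0.1 -41.7  81.7] 0.0453
```

```bash
python3 -m handwheel '[[0,0,0,0,60],[0,0,0,0,60],[0,0,40,0,60],[0,0,50,0,100],[-12,-22,50,0,100]]' 20
python3 -m handwheel '[[-12,-22,10,0,100],[0,0,0,0,100],[0,0,0,0,100],[0,0,0,0,100],[0,0,0,0,100]]' 20
python3 - <<'E'
from h import *
save('wrist','w8')
P,ok=cloud('w8'); t=np.load('pics/w8.npz'); im=t['im'].astype(int)
s=ctrl.read_state(); R=s['ee_rot']
m=ok&(P[...,2]>.035)&(P[...,2]<.06)&(np.hypot(P[...,0]-.52,P[...,1]+.04)<.09)&(im.sum(2)<200)
p=P[m]; print(len(p),p.mean(0).round(4),np.percentile(p[:,2],[5,50,95]).round(4))
r=cv2.minAreaRect((p[:,:2]*1000).astype(np.float32)); print(r)
E
```

```text
clock: 12.38
tcp_pos: [0.4953, -0.1035, 0.1447]
ee_rot: [[0.889, -0.001, 0.458], [-0.458, 0.0, 0.889], [-0.001, -1.0, -0.0]]
ft_force: [1.9, -0.3, 0.1]
gripper_width: 0.987
clock: 13.0
tcp_pos: [0.4831, -0.1256, 0.153]
ee_rot: [[0.888, -0.001, 0.459], [-0.459, 0.0, 0.888], [-0.001, -1.0, -0.0]]
ft_force: [-0.4, 0.2, -0.7]
gripper_width: 0.999
6212 [ 0.5331 -0.0364  0.0417] [0.0357 0.0431 0.0454]
((530.6373291015625, -38.409934997558594), (62.210147857666016, 39.914894104003906), 61.9508171081543)
```

View pics/w8.png

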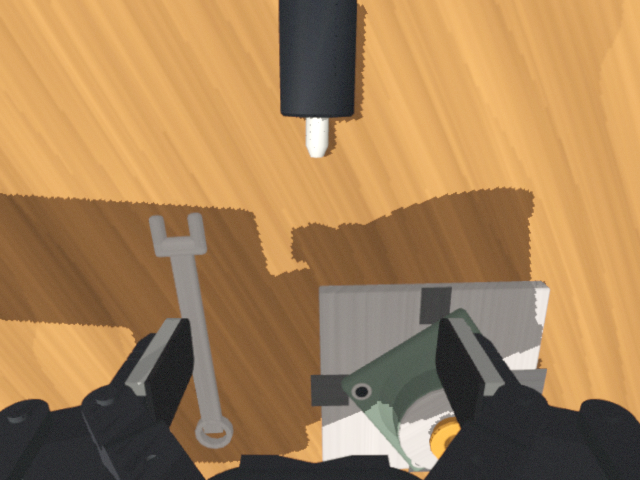

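The driver lies flat along tool z, with the pilot toward the plate. Shoulder edge is at (317,116) and pilot tip at (317,157). I've viewed 11 pictures, so I'll rely on depth numbers from here.

```bash
cat >> h.py <<'E'
def seen(src,R,c,zmin=.012,rad=.13):
    "profile of dark/bright driver points in tool frame axes about c: along tool z, height, width"
    P,ok=cloud(src); q=(P-c)@R
    return P,q,ok
E
python3 - <<'E'
from h import *
s=ctrl.read_state(); R=s['ee_rot']; c=s['tcp_pos']
for uv,z in (((317,116),.03),((281,112),.022),((354,116),.022),((317,157),.022)): p=atz('w8',*uv,z); print(uv,p,((p-c)@R*1e3).round(1))
P,ok=cloud('w8'); q=(P-c)@R*1e3
for r in range(100,165,4):
    k=slice(312,322); print(r,q[r,k].mean(0).round(1),P[r,k,2].mean().round(4))
for r in (20,60,100):
    k=ok[r]&(P[r,:,2]>.03); print(r,'jaw extent',q[r][k][:,0].min().round(1),q[r][k][:,0].max().round(1))
E
```

```text
(317, 116) [ 0.5162 -0.0662  0.03  ] [  2.2 123.2  68. ]
(281, 112) [ 0.4975 -0.0543  0.022 ] [-19.9 131.2  70. ]
(354, 116) [ 0.5363 -0.0771  0.022 ] [ 25.1 131.1  67.6]
(317, 157) [ 0.5045 -0.0891  0.022 ] [  2.3 131.2  42.3]
100 [  1.9 108.8  77.6] 0.0444
104 [  1.8 108.2  75.4] 0.045
108 [  1.9 108.7  73.2] 0.0445
112 [  1.9 109.   71. ] 0.0441
116 [  1.9 110.   68.8] 0.0431
120 [  1.9 124.   65.6] 0.0292
124 [  1.9 124.   63.3] 0.0291
128 [  1.9 123.9  60.9] 0.0292
132 [  1.9 124.2  58.5] 0.029
136 [  1.9 123.6  56.2] 0.0296
140 [  1.9 123.9  53.8] 0.0293
144 [  1.9 124.4  51.3] 0.0288
148 [  1.9 124.3  48.9] 0.0289
152 [  1.9 125.4  46.3] 0.0278
156 [  2.  126.8  43.6] 0.0263
160 [  2.1 152.7  37.1] 0.0005
164 [  2.1 152.4  34.4] 0.0008
20 jaw extent -19.8 24.2
60 jaw extent -19.7 23.4
100 jaw extent -19.6 24.0
```

```bash
python3 -m handwheel '[[19,36,0,0,100],[20,36,0,0,100],[19,36,0,0,100],[0,0,-50,0,100],[0,0,-50,0,100]]' 20
python3 -m handwheel '[[0,0,-30,0,100],[0,0,-18,0,100],[0,0,0,0,70],[0,0,0,0,50],[0,0,0,0,50]]' 20
python3 -m handwheel '[[0,0,0,0,50],[2.6,5.1,10,0,50],[0,0,0,0,50],[0,0,0,0,50],[0,0,0,0,50]]' 20
```

```text
clock: 13.68
tcp_pos: [0.5422, -0.0172, 0.053]
ee_rot: [[0.889, 0.002, 0.458], [-0.458, -0.0, 0.889], [0.002, -1.0, 0.001]]
ft_force: [0.3, -1.5, 0.4]
gripper_width: 1.002
clock: 14.3
tcp_pos: [0.5421, -0.0182, 0.0072]
ee_rot: [[0.888, 0.002, 0.46], [-0.46, -0.0, 0.888], [0.002, -1.0, 0.001]]
ft_force: [-0.4, 0.6, 2.8]
gripper_width: 0.512
clock: 14.92
tcp_pos: [0.5435, -0.0131, 0.0156]
ee_rot: [[0.888, -0.001, 0.46], [-0.46, 0.0, 0.888], [-0.001, -1.0, -0.0]]
ft_force: [-0.4, -0.1, -3.4]
gripper_width: 0.514
```

```bash
python3 -m handwheel '[[0,0,0,0,51],[0,0,0,0,51],[0,0,0,0,51.3],[0,0,0,0,51.3],[0,0,0,0,51.3]]' 20
python3 - <<'E'
from h import *
save('wrist','w9'); s=ctrl.read_state(); print(s['torque'],s['gripper_width'])
P,ok=cloud('w9'); q=(P-s['tcp_pos'])@s['ee_rot']*1e3
for r in range(200,460,20):
    k=slice(311,321); print(r,q[r,k].mean(0).round(1),P[r,k,2].mean().round(4))
E
```

```text
clock: 15.55
tcp_pos: [0.5438, -0.0131, 0.0158]
ee_rot: [[0.888, -0.0, 0.46], [-0.46, 0.0, 0.888], [-0.0, -1.0, 0.0]]
ft_force: [0.5, -0.8, -3.1]
gripper_width: 0.513
[ 0.03549183 -0.05840513  0.01864474] 0.5139105344535694
200 [ 1.2 15.  43.2] 0.0008
220 [ 1.2 15.1 35.3] 0.0007
240 [ 1.2 15.4 27.1] 0.0004
260 [ 1.2 15.  18.8] 0.0008
280 [ 1.2  3.9 15.3] 0.0119
300 [  1.2 -12.5  15.4] 0.0283
320 [  1.2 -25.7  15.3] 0.0415
340 [  1.1 -36.2  14.8] 0.052
360 [  1.1 -37.3   8.8] 0.0531
380 [  1.1 -37.2   1.7] 0.053
400 [  1.1 -38.   -4.9] 0.0538
420 [  1.1 -37.5 -12.9] 0.0533
440 [  1.1 -37.3 -21.1] 0.0531
```

```bash
for i in 1; do python3 -m handwheel '[[0,0,0,0,51.6],[0,0,0,0,51.6],[0,0,0,0,51.6],[0,0,0,0,51.6],[0,0,0,0,51.6]]' 20; done
python3 -m handwheel '[[0,0,0,0,52],[0,0,0,0,52],[0,0,0,0,52],[0,0,0,0,52],[0,0,0,0,52]]' 20
python3 - <<'E'
from h import *
save('wrist','w10'); s=ctrl.read_state(); print(s['torque'],s['gripper_width'])
P,ok=cloud('w10'); q=(P-s['tcp_pos'])@s['ee_rot']*1e3
for r in range(260,460,20):
    k=slice(311,321); print(r,q[r,k].mean(0).round(1),P[r,k,2].mean().round(4))
E
```

```text
clock: 16.23
tcp_pos: [0.5439, -0.0131, 0.0159]
ee_rot: [[0.888, 0.0, 0.46], [-0.46, -0.0, 0.888], [0.0, -1.0, 0.0]]
ft_force: [-0.6, 0.0, 0.4]
gripper_width: 0.517
clock: 16.85
tcp_pos: [0.5438, -0.0131, 0.0158]
ee_rot: [[0.888, 0.0, 0.46], [-0.46, 0.0, 0.888], [0.0, -1.0, 0.0]]
ft_force: [-0.9, 0.1, -0.7]
gripper_width: 0.522
[ 0.03303418 -0.02976436  0.00335461] 0.5215115428392378
260 [ 1.2 14.8 18.9] 0.001
280 [ 1.2 -2.8 18.3] 0.0186
300 [  1.2 -18.1  18.3] 0.0339
320 [  1.1 -28.4  16.8] 0.0442
340 [  1.2 -28.7  10. ] 0.0445
360 [  1.1 -28.9   2.9] 0.0447
380 [  1.2 -28.7  -4.8] 0.0445
400 [  1.2 -29.  -12.4] 0.0448
420 [  1.2 -28.7 -20.8] 0.0446
440 [  1.2 -28.9 -29.3] 0.0447
```

At 51.6 % it released flat onto the bench. I'll regrip about 8 mm from the plain end, lift, and loosen in finer steps so it pivots rather than drops.

```bash
python3 -m handwheel '[[4.6,8.9,0,0,56],[0,0,-12,0,56],[0,0,0,0,51],[0,0,0,0,51],[0,0,0,0,51]]' 20
python3 -m handwheel '[[0,0,10,0,51],[0,0,10,0,51],[0,0,0,0,51.3],[0,0,0,0,51.3],[0,0,0,0,51.3]]' 20
python3 -m handwheel '[[0,0,0,0,51.4],[0,0,0,0,51.4],[0,0,0,0,51.4],[0,0,0,0,51.4],[0,0,0,0,51.4]]' 20
python3 - <<'E'
from h import *
save('wrist','w11'); s=ctrl.read_state(); print(s['torque'],s['gripper_width'])
P,ok=cloud('w11'); q=(P-s['tcp_pos'])@s['ee_rot']*1e3
for r in range(260,460,20):
    k=slice(311,321); print(r,q[r,k].mean(0).round(1),P[r,k,2].mean().round(4))
E
```

```text
clock: 17.52
tcp_pos: [0.548, -0.0042, 0.0036]
ee_rot: [[0.888, -0.001, 0.46], [-0.46, 0.0, 0.888], [-0.001, -1.0, -0.0]]
ft_force: [-0.5, -0.5, -2.8]
gripper_width: 0.514
clock: 18.15
tcp_pos: [0.5482, -0.0042, 0.0237]
ee_rot: [[0.888, -0.0, 0.46], [-0.46, 0.0, 0.888], [-0.0, -1.0, -0.0]]
ft_force: [0.0, 0.0, -3.6]
gripper_width: 0.515
clock: 18.77
tcp_pos: [0.5483, -0.0042, 0.0238]
ee_rot: [[0.888, -0.0, 0.46], [-0.46, 0.0, 0.888], [-0.0, -1.0, -0.0]]
ft_force: [-0.4, -0.1, -1.3]
gripper_width: 0.514
[-0.02375035  0.08584808 -0.0066342 ] 0.5153615214215489
260 [ 1.3  6.3 22.3] 0.0175
280 [ 1.2 23.   6.4] 0.0008
300 [ 1.1 -6.6 12.3] 0.0304
320 [  1.1 -15.6   9.5] 0.0394
340 [  1.1 -23.6   6.7] 0.0474
360 [  1.1 -30.7   4.2] 0.0545
380 [  1.1 -37.1   1.6] 0.0609
400 [  1.1 -41.5  -2. ] 0.0653
420 [  1.1 -37.5 -12.9] 0.0613
440 [  1.1 -33.  -25.3] 0.0568
```

At 51.4 % it pivoted about 20° with the shoulder edge on the bench. I'll follow the arc up with this loose grip.

```bash
python3 -m handwheel '[[-3,-6,6,0,51.4],[-3,-6,6,0,51.4],[0,0,0,0,51.4],[-3,-5.5,6,0,51.4],[-3,-5.5,6,0,51.4]]' 20
python3 - <<'E'
from h import *
save('wrist','w12'); s=ctrl.read_state(); print(s['torque'],s['gripper_width'])
P,ok=cloud('w12'); q=(P-s['tcp_pos'])@s['ee_rot']*1e3
for r in range(200,470,20):
    k=slice(311,321); print(r,q[r,k].mean(0).round(1),P[r,k,2].mean().round(4))
E
```

```text
clock: 19.45
tcp_pos: [0.5363, -0.0275, 0.0482]
ee_rot: [[0.888, 0.0, 0.46], [-0.46, 0.0, 0.888], [0.0, -1.0, 0.0]]
ft_force: [0.4, -0.3, -2.2]
gripper_width: 0.513
[ 0.02850236  0.03010325 -0.02712315] 0.5140703813250727
200 [ 1.1 48.1 35.6] 0.0007
220 [ 1.1 48.  26.1] 0.0007
240 [ 1.1 48.3 16.2] 0.0005
260 [ 1.1 48.   6.2] 0.0008
280 [  1.  -20.2  27.1] 0.069
300 [  1.  -12.8  16.3] 0.0616
320 [  1.  -17.6  11.5] 0.0664
340 [  1.  -22.3   6.9] 0.0711
360 [  1.  -26.4   2.1] 0.0752
380 [  1.  -30.9  -2.1] 0.0797
400 [  1.  -35.2  -6.2] 0.084
420 [  1.1  -0.2 -45.7] 0.0489
440 [   1.2   48.  -103.6] 0.0008
460 [  0.9  28.8 -98.2] 0.0199
```

```bash
python3 -m handwheel '[[-4.2,-8.1,6.5,0,51.4],[-4.2,-8.1,6.5,0,51.4],[-3.8,-7.4,3.5,0,51.4],[-3.8,-7.4,3.5,0,51.4],[0,0,0,0,51.4]]' 20
python3 -m handwheel '[[-3,-5.8,1.5,0,51.4],[-3,-5.8,1,0,51.4],[-3,-5.8,0.5,0,51.4],[-3,-5.8,0,0,51.4],[0,0,0,0,51.4]]' 20
python3 - <<'E'
from h import *
save('wrist','w13'); s=ctrl.read_state(); print(s['torque'],s['gripper_width'])
P,ok=cloud('w13'); q=(P-s['tcp_pos'])@s['ee_rot']*1e3
for r in range(180,470,15):
    k=slice(311,321); print(r,q[r,k].mean(0).round(1),P[r,k,2].mean().round(4))
E
```

```text
clock: 20.12
tcp_pos: [0.5201, -0.0589, 0.0681]
ee_rot: [[0.888, 0.0, 0.461], [-0.461, -0.0, 0.888], [0.0, -1.0, -0.0]]
ft_force: [-0.9, -0.0, -0.6]
gripper_width: 0.513
clock: 20.75
tcp_pos: [0.5082, -0.0819, 0.0709]
ee_rot: [[0.888, 0.0, 0.461], [-0.461, -0.0, 0.888], [0.0, -1.0, -0.0]]
ft_force: [0.0, 0.4, 2.7]
gripper_width: 0.513
[-0.05229337  0.15025126 -0.00452399] 0.5155166352339545
180 [ 1.3 70.2 39.5] 0.0007
195 [ 1.3 70.4 31.7] 0.0005
210 [ 1.3 70.  23.9] 0.0009
225 [ 1.3 69.7 16. ] 0.0012
240 [ 1.2 30.  21.7] 0.0409
255 [ 1.3 -6.1 28.9] 0.077
270 [ 1.2 -7.2 23.8] 0.0781
285 [  1.1 -20.4  24.4] 0.0913
300 [  1.1 -24.1  21.1] 0.095
315 [  1.1 -23.9  15.7] 0.0948
330 [  1.1 -24.1  10.5] 0.095
345 [  1.1 -24.1   5. ] 0.095
360 [  1.1 -24.7  -0.3] 0.0956
375 [  1.1 -25.   -5.9] 0.0959
390 [  1.1 -25.2 -11.7] 0.0962
405 [  1.3  70.2 -99.1] 0.0008
420 [   1.3   68.6 -109.2] 0.0024
435 [   1.3   63.  -115.7] 0.0079
450 [   1.3   64.5 -129.2] 0.0064
465 [  1.  -75.9  10. ] 0.1469
```

It now stands on its pilot, with the plain end at z≈0.095 and tilt of about 2°. I'll slide the loose pads down 8 mm for more overlap, then tighten.

```bash
python3 -m handwheel '[[0,0,-2,0,51.4],[0,0,-2,0,51.4],[0,0,-2,0,51.4],[0,0,-2,0,51.4],[0,0,0,0,51.4]]' 20
python3 -m handwheel '[[0,0,0,0,50],[0,0,0,0,0],[0,0,0,0,0],[0,0,0,0,0],[0,0,0,0,0]]' 40
python3 - <<'E'
from h import *
save('wrist','w14'); s=ctrl.read_state(); print(s['torque'],s['gripper_width'])
P,ok=cloud('w14'); q=(P-s['tcp_pos'])@s['ee_rot']*1e3
m=ok&(abs(q[...,0])<18)&(abs(q[...,2])<30)&(P[...,2]>.088)&(P[...,2]<.103)
p=q[m]; A=np.c_[p[:,[0,2]],np.ones(len(p))]; c=np.linalg.lstsq(A,p[:,1],rcond=None)[0]; print(len(p),'slopes deg',np.degrees(c[:2]).round(2),c[2])
for r in range(225,440,15):
    k=slice(311,321); print(r,q[r,k].mean(0).round(1),P[r,k,2].mean().round(4))
E
```

```text
clock: 21.42
tcp_pos: [0.5088, -0.0812, 0.0633]
ee_rot: [[0.888, 0.001, 0.46], [-0.46, 0.0, 0.888], [0.0, -1.0, 0.0]]
ft_force: [-1.6, 1.7, 9.0]
gripper_width: 0.513
clock: 22.05
tcp_pos: [0.5088, -0.0811, 0.0634]
ee_rot: [[0.888, 0.001, 0.46], [-0.46, 0.0, 0.888], [0.0, -1.0, 0.0]]
ft_force: [-1.4, 1.4, 10.6]
gripper_width: 0.507
[ 0.28904601  0.33631334 -0.00819801] 0.5027519360373501
13761 slopes deg [0.09 5.61] -32.0762629820957
225 [ 1.3 62.8 18.4] 0.0006
240 [ 1.2 32.6 21. ] 0.0308
255 [ 1.2 10.1 22.9] 0.0533
270 [ 1.2 -7.6 24.3] 0.071
285 [  1.1 -21.7  25.3] 0.0851
300 [  1.1 -29.7  24.3] 0.0931
315 [  1.1 -30.7  19.8] 0.094
330 [  1.1 -31.1  15. ] 0.0945
345 [  1.1 -31.3   9.9] 0.0947
360 [  1.1 -31.8   4.9] 0.0952
375 [  1.1 -32.2  -0.2] 0.0956
390 [  1.1 -32.4  -5.7] 0.0958
405 [  1.1 -32.9 -11.1] 0.0963
420 [   1.3   62.6 -103.6] 0.0007
435 [   1.3   58.9 -111.5] 0.0045
```

```bash
python3 -m handwheel '[[0,0,0,0,51.4],[-1.2,-2.4,0,0,51.4],[-1.2,-2.4,0,0,51.4],[-1.2,-2.4,0,0,51.4],[0,0,0,0,51.4]]' 20
cat > tilt.py <<'E'
from h import *
import sys
n=sys.argv[1]; save('wrist',n); s=ctrl.read_state(); print(s['clock'],s['tcp_pos'].round(4),s['ft_force'].round(1),s['gripper_width'])
P,ok=cloud(n); q=(P-s['tcp_pos'])@s['ee_rot']*1e3
top=np.median(q[360:380,311:321,1])
m=ok&(abs(q[...,0]-1)<17)&(abs(q[...,2])<18)&(abs(q[...,1]-top)<6)
p=q[m]; A=np.c_[p[:,[0,2]],np.ones(len(p))]; c=np.linalg.lstsq(A,p[:,1],rcond=None)[0]
print('top face slopes deg',np.degrees(c[:2]).round(2),'TCP->top',c[2].round(1))
f=ok&(abs(q[...,0]-1)<6)&(q[...,1]>top+8)&(q[...,1]<top+60)&(abs(q[...,2]-22)<12)
a=q[f]; k=np.polyfit(a[:,1],a[:,2],1); a=a[abs(a[:,2]-np.polyval(k,a[:,1]))<1.5]; k=np.polyfit(a[:,1],a[:,2],1)
print('side face deg',np.degrees(k[0]).round(2),'z at top',np.polyval(k,top).round(1),'z at shoulder',np.polyval(k,top+70).round(1), len(a))
t=ok&(abs(q[...,1]-top)<3)&(abs(q[...,2])<40); print('jaw ext',np.percentile(q[t][:,0],[1,99]).round(1),'z ext',np.percentile(q[t][:,2],[1,99]).round(1))
E
python3 tilt.py w15
```

```text
clock: 22.72
tcp_pos: [0.5049, -0.0887, 0.0629]
ee_rot: [[0.888, 0.0, 0.46], [-0.46, -0.0, 0.888], [0.0, -1.0, 0.0]]
ft_force: [0.3, -0.0, 4.1]
gripper_width: 0.514
22.775 [ 0.5049 -0.0887  0.0628] [-0.   0.7  4.3] 0.5187719540129765
top face slopes deg [ 0.09 -0.64] TCP->top -32.6
side face deg 0.7 z at top 25.2 z at shoulder 26.1 1904
jaw ext [-29.8  31.7] z ext [-15.8  25.2]
```

Tilt is about 0.7°. I'll tighten, lift, and move beyond the bush so that the wrist camera can measure bush and driver together.

```bash
python3 -m handwheel '[[0,0,0,0,50],[0,0,0,0,0],[0,0,0,0,0],[0,0,20,0,0],[0,0,20,0,0]]' 40
python3 tilt.py w16
python3 - <<'E'
from h import *
print(atz('top0',439.8,260.7,.071), dep('top0',505,325), dep('top0',523,329))
E
```

```text
clock: 23.4
tcp_pos: [0.5037, -0.0884, 0.1023]
ee_rot: [[0.888, -0.003, 0.46], [-0.46, 0.0, 0.888], [-0.002, -1.0, -0.001]]
ft_force: [0.0, 0.7, -2.2]
gripper_width: 0.506
23.45 [ 0.5053 -0.0887  0.1046] [ 1.3 -0.4 -1.4] 0.5098372496445146
top face slopes deg [ 0.5  -0.41] TCP->top -30.1
side face deg 0.56 z at top 24.9 z at shoulder 25.6 1894
jaw ext [-31.1  29.8] z ext [-16.1  24.8]
[ 0.5002 -0.2971  0.071 ] [ 0.3676 -0.3994  0.1617] [ 0.3622 -0.4205  0.1968]
```

```bash
python3 -m handwheel '[[0,0,50,0,0],[0,0,55,0,0],[0,0,55,0,0],[-7,-40,5,0,0],[-7,-50,0,0,0]]' 40
python3 -m handwheel '[[-8,-50,0,0,0],[-8,-50,0,0,0],[-8,-50,0,0,0],[0,-28,0,0,0],[0,0,0,0,0]]' 40
python3 tilt.py w17
python3 - <<'E'
from h import *
s=ctrl.read_state()
P,ok=cloud('w17'); t=np.load('pics/w17.npz'); im=t['im']
hsv=cv2.cvtColor(im,cv2.COLOR_RGB2HSV); q=(P-s['tcp_pos'])@s['ee_rot']*1e3
m=ok&(hsv[...,0]>8)&(hsv[...,0]<25)&(hsv[...,1]>120)&(P[...,2]>.062)&(P[...,2]<.08)&(np.hypot(P[...,0]-.5,P[...,1]+.297)<.04)
v,u=np.where(m); print(len(v), u.min(),u.max(),v.min(),v.max())
p=q[m]; print('mean',p.mean(0).round(1), 'ext',p.min(0).round(1),p.max(0).round(1)); print(P[m].mean(0).round(4))
(c,r)=cv2.minEnclosingCircle(p[:,[0,2]].astype(np.float32)); print('circ',c,r)
show('w17')
E
```

```text
clock: 24.08
tcp_pos: [0.4908, -0.1789, 0.2681]
ee_rot: [[0.889, 0.001, 0.458], [-0.458, -0.0, 0.889], [0.001, -1.0, 0.0]]
ft_force: [0.2, -0.1, -4.2]
gripper_width: 0.508
clock: 24.7
tcp_pos: [0.466, -0.3582, 0.2662]
ee_rot: [[0.887, -0.002, 0.462], [-0.462, 0.001, 0.887], [-0.002, -1.0, 0.0]]
ft_force: [-0.2, 0.6, -3.7]
gripper_width: 0.51
24.75 [ 0.466  -0.3569  0.2662] [-0.4  0.4 -2.5] 0.5067211212483477
top face slopes deg [-0.06 -0.4 ] TCP->top -32.4
side face deg 0.62 z at top 24.1 z at shoulder 24.9 1884
jaw ext [-29.1  32. ] z ext [-16.8  24. ]
1366 297 342 81 127
mean [  5.5 194.9  71.4] ext [-11.6 192.1  54.3] [ 22.5 203.3  88.1]
[ 0.5034 -0.2958  0.0714]
circ (5.533087730407715, 71.26236724853516) 17.43838882446289
```

View pics/w17.png

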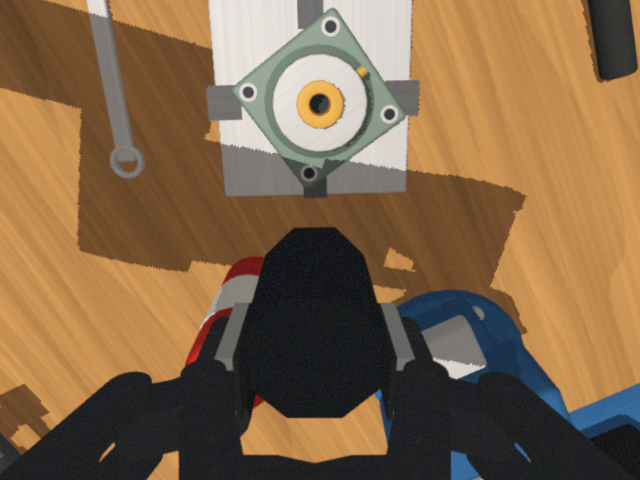

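The bush ring at (320,104) is clear of the hand, with the spray can and vise to either side. That's the last picture. I'll go lower for a closer measurement of the bush and use the scene camera's data as a cross-check.

```bash
cat > meas.py <<'E'
from h import *
import sys
def bush(n,c0=(.5015,-.2965)):
    P,ok=cloud(n); im=np.load('pics/'+n+'.npz')['im']; hsv=cv2.cvtColor(im,cv2.COLOR_RGB2HSV)
    near=ok&(P[...,2]>.045)&(P[...,2]<.085)&(np.hypot(P[...,0]-c0[0],P[...,1]-c0[1])<.028)
    m=near&(hsv[...,0]>8)&(hsv[...,0]<25)&(hsv[...,1]>120)&(P[...,2]>.06)
    h=cv2.convexHull(np.argwhere(m)[:,::-1].astype(np.int32)).reshape(-1,2)
    W=np.array([atz(n,u,v,.071) for u,v in h])
    from scipy.optimize import least_squares
    f=least_squares(lambda x:np.hypot(W[:,0]-x[0],W[:,1]-x[1])-x[2],[*c0,.018],loss='soft_l1',f_scale=.001).x
    print(n,'bush ctr',f.round(4),len(h)); return f
if __name__=='__main__':
    for n in sys.argv[1:]: bush(n)
E
python3 -m handwheel '[[0,0,-25,0,0],[0,0,-40,0,0],[0,0,-30,0,0],[0,0,-5,0,0],[0,0,0,0,0]]' 40
python3 tilt.py w18
python3 meas.py w17 w18 top0 scene0
python3 - <<'E'
from h import *
s=ctrl.read_state()
from meas import bush
b=bush('w18'); print(((np.r_[b[:2],.071]-s['tcp_pos'])@s['ee_rot']*1e3).round(1))
P,ok=cloud('w18'); q=(P-s['tcp_pos'])@s['ee_rot']*1e3; im=np.load('pics/w18.npz')['im'].astype(int)
# lower body silhouette: rows just below top of body: jaw edges on front flats
for r in range(225,300,15):
    row=im[r].sum(1); k=np.where((row<150)&ok[r]&(abs(q[r,:,0])<30)&(q[r,:,1]>-28)&(q[r,:,1]<45))[0]
    if len(k): print(r,k.min(),k.max(),q[r,k.min()].round(1),q[r,k.max()].round(1))
E
```

```text
clock: 25.38
tcp_pos: [0.4671, -0.3561, 0.1681]
ee_rot: [[0.888, -0.0, 0.459], [-0.459, 0.0, 0.888], [-0.0, -1.0, 0.0]]
ft_force: [-0.6, 0.7, -3.3]
gripper_width: 0.509
25.425 [ 0.4675 -0.3566  0.1688] [-0.1 -0.5 -2.2] 0.5088810613188488
top face slopes deg [ 0.25 -0.65] TCP->top -31.7
side face deg 0.62 z at top 25.5 z at shoulder 26.3 1902
jaw ext [-30.3  30.7] z ext [-15.4  25.4]
w17 bush ctr [ 0.5034 -0.2959  0.0173] 25
w18 bush ctr [ 0.5034 -0.2957  0.0174] 31
top0 bush ctr [ 0.5021 -0.2964  0.0167] 15
scene0 bush ctr [ 0.5033 -0.2962  0.0177] 10
w18 bush ctr [ 0.5034 -0.2957  0.0174] 31
[ 3.8 97.8 70.6]
240 281 348 [-14.4  34.3  20.9] [14.8 34.9 20.7]
255 265 363 [-21.8  35.5  13.5] [21.5 33.9 14.1]
270 261 367 [-21.6  18.8  13.4] [21.5 17.9 13.8]
285 257 372 [-21.4   4.7  13.4] [21.8  4.5 13.5]
```

Three cameras agree on the bush at (0.5033, −0.2959). The driver axis is at tool (0, +4.2) mm. I'll move above the bush and check with the scene camera.

```bash
python3 -m handwheel '[[11,19,0,0,0],[12,19,0,0,0],[11,19,0,0,0],[0,0,0,0,0],[0,0,0,0,0]]' 40
python3 -m handwheel '[[0,0,-5,0,0],[0,0,-5,0,0],[0,0,0,0,0],[0,0,0,0,0],[0,0,0,0,0]]' 40
python3 - <<'E'
from h import *
s=ctrl.read_state(); print(s['clock'],s['tcp_pos'].round(4),s['ft_force'].round(1)); save('scene','s5')
f=np.load('pics/s5.npz'); g=np.load('pics/scene0.npz'); P,ok=cloud('s5'); c0=(.5033,-.2959)
d=np.hypot(P[...,0]-c0[0],P[...,1]-c0[1])
im=f['im'].astype(int); T=f['T']
v,u=np.where(ok&(d<.03)&(P[...,2]>.075)&(P[...,2]<.2)); print('pix box',u.min(),u.max(),v.min(),v.max())
# print luminance/chroma map rows
for r in range(v.min()-2,v.max()+4):
    k=np.where(ok[r]&(d[r]<.032)&(P[r,:,2]>.078))[0]
    if len(k): 
        dark=k[im[r,k].sum(1)<130]; br=k[(im[r,k].sum(1)>200)]
        print(r,'z',P[r,k,2].mean().round(3),'dark',(dark.min(),dark.max()) if len(dark) else None,'bright',(br.min(),br.max()) if len(br) else None)
E
```

```text
clock: 26.05
tcp_pos: [0.5012, -0.2995, 0.1686]
ee_rot: [[0.888, 0.001, 0.459], [-0.459, -0.001, 0.888], [0.001, -1.0, -0.0]]
ft_force: [0.1, 0.2, -3.9]
gripper_width: 0.511
clock: 26.68
tcp_pos: [0.5008, -0.2997, 0.1579]
ee_rot: [[0.888, 0.0, 0.46], [-0.46, -0.0, 0.888], [0.0, -1.0, 0.0]]
ft_force: [0.3, 0.1, -3.4]
gripper_width: 0.505
26.675 [ 0.5008 -0.2997  0.1579] [ 0.3  0.1 -3.4]
pix box 225 247 136 180
134 z 0.238 dark (np.int64(221), np.int64(246)) bright (np.int64(241), np.int64(241))
135 z 0.233 dark (np.int64(221), np.int64(247)) bright (np.int64(233), np.int64(233))
136 z 0.229 dark (np.int64(222), np.int64(247)) bright (np.int64(241), np.int64(241))
137 z 0.224 dark (np.int64(222), np.int64(247)) bright (np.int64(241), np.int64(241))
138 z 0.22 dark (np.int64(222), np.int64(247)) bright None
139 z 0.212 dark (np.int64(223), np.int64(247)) bright None
140 z 0.204 dark (np.int64(222), np.int64(247)) bright None
141 z 0.201 dark (np.int64(222), np.int64(247)) bright None
142 z 0.198 dark (np.int64(222), np.int64(244)) bright None
143 z 0.197 dark (np.int64(223), np.int64(24
[... 1246 characters left out ...]
6)) bright (np.int64(228), np.int64(228))
160 z 0.153 dark (np.int64(230), np.int64(246)) bright (np.int64(228), np.int64(228))
161 z 0.15 dark (np.int64(230), np.int64(245)) bright None
162 z 0.145 dark (np.int64(229), np.int64(246)) bright None
163 z 0.142 dark (np.int64(229), np.int64(246)) bright None
164 z 0.137 dark (np.int64(230), np.int64(245)) bright None
165 z 0.134 dark (np.int64(230), np.int64(245)) bright None
166 z 0.133 dark (np.int64(231), np.int64(244)) bright None
167 z 0.129 dark (np.int64(231), np.int64(243)) bright None
168 z 0.126 dark (np.int64(232), np.int64(241)) bright None
169 z 0.123 dark None bright None
170 z 0.098 dark None bright (np.int64(238), np.int64(240))
```

Run:
```python
from h import *
from scipy.optimize import least_squares
P,ok=cloud('s5'); im=np.load('pics/s5.npz')['im'].astype(int); f=np.load('pics/s5.npz'); T=f['T']
c0=np.array([.5033,-.2959])
d=np.hypot(*(P[...,:2]-c0).transpose(2,0,1))
m=ok&(d<.035)&(P[...,2]>.112)&(P[...,2]<.15)&(im.sum(2)<130); p=P[m]; print('body',len(p),p.mean(0))
g=least_squares(lambda x:np.hypot(p[:,0]-x[0],p[:,1]-x[1])-.0225,c0,loss='soft_l1',f_scale=.001); print('body axis',g.x.round(4), np.std(g.fun).round(4))
n=ok&(d<.03)&(P[...,2]>.076)&(P[...,2]<.108); b=P[n]; print('pilot pts',len(b),b.mean(0).round(4) if len(b) else '')
if len(b)>5:
    g=least_squares(lambda x:np.hypot(b[:,0]-x[0],b[:,1]-x[1])-.007,c0,loss='soft_l1',f_scale=.001); print('pilot axis',g.x.round(4),np.abs(g.fun).mean())
w=np.linalg.inv(T); K=np.array(f['K']);D=np.array(f['D'])
for z in (.15,.13,.1,.09):
    uv=cv2.projectPoints(np.array([[*c0,z]]),cv2.Rodrigues(w[:3,:3])[0],w[:3,3],K,D)[0].ravel(); print(z,uv.round(1)); r=int(round(uv[1])); print('   ',im[r,225:252].sum(1))
```

```text
body 111 [ 0.51402147 -0.28533463  0.13653696]
body axis [ 0.5024 -0.2985] 0.0018
pilot pts 7 [ 0.5042 -0.2968  0.0859]
pilot axis [ 0.5029 -0.3001] 0.0035194037305170387
0.15 [237.2 156.4]
    [259 236 232 189 126  77  68  69  74  62  65  70  70  66  66  64  75  81
  62  57  78  93 139 164 170 184 177]
0.13 [238.  161.6]
    [357 324 268 183 115  69  61  71  73  70  64  76  60  68  84  67  68  59
  75  73  61  82 134 187 218 249 257]
0.1 [239.2 169.2]
    [160 161 169 170 152 119 105 113 121 140 154 152 136 136 152 184 207 239
 249 253 258 254 250 264 267 272 265]
0.09 [239.6 171.7]
    [259 262 260 265 257 226 217 229 254 254 247 238 209 201 199 205 202 199
 199 212 235 251 256 260 253 260 265]
```

Run:
```python
from h import *
save('wrist','w19'); s=ctrl.read_state(); R=s['ee_rot'];c=s['tcp_pos']; print(c.round(4))
im=np.load('pics/w19.npz')['im'].astype(int); P,ok=cloud('w19'); q=(P-c)@R*1e3
col=im[:,309:320].sum(2).mean(1); print('rows 215-240',col[215:240].round())
print(q[218:236:2,314].round(1).tolist())
col=None
for row in (227,228,229,230,231): print(row,((atz('w19',314.5,row,c[2]-.038)-c)@R*1e3).round(1))
# far upper edge of plain end (bottom in image)
col=im[:,309:320].sum(2).mean(1); print('rows 385-425',col[385:425].round())
for row in (400,410,416): print(row,((atz('w19',314.5,row,c[2]+.0318)-c)@R*1e3).round(1))
```

```text
[ 0.5009 -0.2997  0.1579]
rows 215-240 [280. 281. 278. 273. 278. 274. 242. 163.  99.  85.  89.  85.  80.  72.
  72.  72.  74.  74.  71.  74.  74.  65.  69.  74.  79.]
[[0.5, 86.3, 15.1], [0.5, 86.5, 13.9], [0.5, 119.0, 2.8], [0.5, 118.9, 1.5], [0.5, 118.4, 0.3], [0.6, 34.0, 26.0], [0.6, 31.2, 26.0], [0.6, 28.3, 26.1], [0.6, 25.5, 26.1]]
227 [ 0.8 38.  25.2]
228 [ 0.8 38.  24.7]
229 [ 0.8 38.  24.3]
230 [ 0.9 38.  23.8]
231 [ 0.8 38.  23.3]
rows 385-425 [ 89.  79.  79.  82.  80.  81.  84.  84.  78.  82.  78.  81.  81.  78.
  78.  85.  78.  76.  78.  82.  86.  84.  80.  85.  79.  74.  80.  82.
  81.  84.  83.  74.  99. 194. 230. 236. 235. 236. 233. 237.]
400 [  0.8 -31.8 -10.1]
410 [  0.8 -31.8 -14. ]
416 [  0.8 -31.8 -16.4]
```

Wrist measurements are consistent. I'll correct by 1 mm and descend gently toward the bore mouth while watching force.

```bash
python3 -m handwheel '[[1,0.8,-5,0,0],[0,0,-5,0,0],[0,0,-5,0,0],[0,0,-4,0,0],[0,0,0,0,0]]' 30
python3 -m handwheel '[[0,0,-2,0,0],[0,0,-2,0,0],[0,0,-1,0,0],[0,0,-1,0,0],[0,0,0,0,0]]'
python3 -m handwheel '[[0,0,-1,0,0],[0,0,-1,0,0],[0,0,-1,0,0],[0,0,0,0,0],[0,0,0,0,0]]'
```

```text
clock: 27.4
tcp_pos: [0.5016, -0.2986, 0.1383]
ee_rot: [[0.888, -0.001, 0.46], [-0.46, 0.0, 0.888], [-0.001, -1.0, 0.0]]
ft_force: [0.4, 0.6, -3.2]
gripper_width: 0.508
clock: 28.02
tcp_pos: [0.5018, -0.2988, 0.1328]
ee_rot: [[0.888, -0.0, 0.46], [-0.46, 0.0, 0.888], [-0.0, -1.0, 0.0]]
ft_force: [-0.4, -0.2, -3.5]
gripper_width: 0.511
clock: 28.65
tcp_pos: [0.5018, -0.2988, 0.1298]
ee_rot: [[0.888, 0.0, 0.46], [-0.46, 0.0, 0.888], [0.0, -1.0, 0.0]]
ft_force: [-0.2, -1.0, -4.1]
gripper_width: 0.507
```

The tip is about 4.5 mm inside with no contact force, so I'll continue.

```bash
python3 -m handwheel '[[0,0,-1,0,0],[0,0,-1,0,0],[0,0,-1,0,0],[0,0,-1,0,0],[0,0,0,0,0]]'
python3 -m handwheel '[[0,0,-1,0,0],[0,0,-1,0,0],[0,0,-1,0,0],[0,0,-1,0,0],[0,0,0,0,0]]'
python3 -m handwheel '[[0,0,-1,0,0],[0,0,-1,0,0],[0,0,-1,0,0],[0,0,-1,0,0],[0,0,0,0,0]]'
```

```text
clock: 29.28
tcp_pos: [0.5017, -0.2987, 0.1257]
ee_rot: [[0.888, -0.0, 0.46], [-0.46, 0.0, 0.888], [-0.0, -1.0, 0.0]]
ft_force: [-0.3, -1.0, -3.1]
gripper_width: 0.505
clock: 29.9
tcp_pos: [0.5018, -0.2988, 0.1217]
ee_rot: [[0.888, -0.0, 0.46], [-0.46, 0.0, 0.888], [-0.0, -1.0, 0.0]]
ft_force: [-0.7, 0.3, -3.5]
gripper_width: 0.508
clock: 30.52
tcp_pos: [0.5018, -0.2988, 0.1177]
ee_rot: [[0.888, -0.0, 0.46], [-0.46, 0.0, 0.888], [-0.0, -1.0, 0.0]]
ft_force: [-0.9, 0.3, -3.4]
gripper_width: 0.505
```

```bash
python3 -m handwheel '[[0,0,-1,0,0],[0,0,-1,0,0],[0,0,-1,0,0],[0,0,-1,0,0],[0,0,0,0,0]]'
python3 -m handwheel '[[0,0,-0.7,0,0],[0,0,-0.7,0,0],[0,0,-0.6,0,0],[0,0,0,0,0],[0,0,0,0,0]]'
python3 -m handwheel '[[0,0,-0.5,0,0],[0,0,-0.5,0,0],[0,0,0,0,0],[0,0,0,0,0],[0,0,0,0,0]]'
```

```text
clock: 31.15
tcp_pos: [0.5018, -0.2988, 0.1137]
ee_rot: [[0.888, -0.0, 0.46], [-0.46, 0.0, 0.888], [-0.0, -1.0, 0.0]]
ft_force: [-0.1, -0.2, -3.5]
gripper_width: 0.512
clock: 31.78
tcp_pos: [0.5018, -0.2988, 0.1118]
ee_rot: [[0.888, -0.0, 0.46], [-0.46, 0.0, 0.888], [-0.0, -1.0, 0.0]]
ft_force: [-1.7, -0.4, -2.7]
gripper_width: 0.516
clock: 32.4
tcp_pos: [0.5018, -0.2988, 0.1108]
ee_rot: [[0.888, -0.0, 0.46], [-0.46, 0.0, 0.888], [-0.0, -1.0, 0.0]]
ft_force: [0.1, -0.0, -3.2]
gripper_width: 0.509
```

```bash
python3 -m handwheel '[[0,0,-0.5,0,0],[0,0,0,0,0],[0,0,-0.5,0,0],[0,0,0,0,0],[0,0,0,0,0]]'
python3 -m handwheel '[[0,0,-0.5,0,0],[0,0,0,0,0],[0,0,0,0,0],[0,0,0,0,0],[0,0,0,0,0]]'
python3 tilt.py w20
```

```text
clock: 33.02
tcp_pos: [0.5018, -0.2988, 0.1098]
ee_rot: [[0.888, -0.0, 0.46], [-0.46, 0.0, 0.888], [-0.0, -1.0, 0.0]]
ft_force: [-0.5, -0.2, -2.4]
gripper_width: 0.508
clock: 33.65
tcp_pos: [0.5018, -0.2988, 0.1093]
ee_rot: [[0.888, 0.0, 0.46], [-0.46, 0.0, 0.888], [0.0, -1.0, 0.0]]
ft_force: [-0.7, -0.8, -2.6]
gripper_width: 0.506
33.7 [ 0.5018 -0.2988  0.1093] [-0.9  0.2 -2.3] 0.5084646288850353
top face slopes deg [ 0.15 -0.54] TCP->top -32.4
side face deg 0.58 z at top 25.3 z at shoulder 26.0 1899
jaw ext [-29.6  31.4] z ext [-15.7  25.2]
```

```bash
python3 -m handwheel '[[0,0,-0.5,0,0],[0,0,0,0,0],[0,0,0,0,0],[0,0,0,0,0],[0,0,0,0,0]]'
python3 -m handwheel '[[0,0,-0.5,0,0],[0,0,0,0,0],[0,0,0,0,0],[0,0,0,0,0],[0,0,0,0,0]]'
```

```text
clock: 34.33
tcp_pos: [0.5019, -0.2987, 0.1093]
ee_rot: [[0.888, 0.0, 0.46], [-0.46, -0.0, 0.888], [0.0, -1.0, 0.0]]
ft_force: [-2.8, 1.3, 6.7]
gripper_width: 0.506
clock: 34.95
tcp_pos: [0.5019, -0.2987, 0.1092]
ee_rot: [[0.888, 0.0, 0.46], [-0.46, -0.0, 0.888], [0.0, -1.0, 0.0]]
ft_force: [-3.7, 2.6, 10.7]
gripper_width: 0.507
```

The shoulder has made contact at about 10 N. I'll release slowly, open and retreat.

```bash
python3 -m handwheel '[[0,0,0,0,51.4],[0,0,0,0,51.8],[0,0,0,0,53],[0,0,0,0,56],[0,0,0,0,60]]' 20
python3 -m handwheel '[[0,0,0,0,80],[0,0,0,0,100],[0,0,15,0,100],[0,0,30,0,100],[0,0,40,0,100]]'
python3 -m handwheel '[[0,0,50,0,100],[-20,-38,0,0,100],[-20,-38,0,0,100],[0,0,0,0,100],[0,0,0,0,100]]'
python3 - <<'E'
from h import *
s=ctrl.read_state(); print(s['tcp_pos'].round(4),s['ft_force'].round(1)); save('wrist','w21'); save('top','top2')
P,ok=cloud('w21'); c=np.array([.5033,-.2959]); im=np.load('pics/w21.npz')['im'].astype(int)
m=ok&(np.hypot(*(P[...,:2]-c).transpose(2,0,1))<.035)&(P[...,2]>.13)&(P[...,2]<.15)
p=P[m]; print(len(p)); A=np.c_[p[:,:2],np.ones(len(p))]; k=np.linalg.lstsq(A,p[:,2],rcond=None)[0]
print('tilt deg',np.degrees(np.hypot(*k[:2])).round(2),'z',np.median(p[:,2]).round(4),'ctr',((p.min(0)+p.max(0))/2).round(4),'ext',np.ptp(p,0).round(4))
# what changed in top view
a=np.load('pics/top0.npz')['im'].astype(int); b=np.load('pics/top2.npz')['im'].astype(int)
for n,(u,v) in dict(L=(263,230),M=(130,283),mallet=(358,138),can=(520,328),span=(380,325),scr=(250,346),tin=(130,206)).items():
    print(n,abs(a-b)[v-14:v+15,u-14:u+15].mean().round(1),end=' ')
E
```

```text
clock: 35.58
tcp_pos: [0.5019, -0.2988, 0.1082]
ee_rot: [[0.888, 0.0, 0.46], [-0.46, -0.0, 0.888], [0.0, -1.0, -0.0]]
ft_force: [-0.1, -0.5, 0.0]
gripper_width: 0.598
clock: 36.2
tcp_pos: [0.5014, -0.2985, 0.1945]
ee_rot: [[0.888, -0.001, 0.46], [-0.46, 0.001, 0.888], [-0.001, -1.0, 0.0]]
ft_force: [-0.2, -0.8, -0.2]
gripper_width: 1.003
clock: 36.83
tcp_pos: [0.4618, -0.3746, 0.2439]
ee_rot: [[0.888, 0.001, 0.461], [-0.461, -0.0, 0.888], [0.0, -1.0, 0.0]]
ft_force: [-0.0, 0.2, -0.6]
gripper_width: 1.0
[ 0.4618 -0.3746  0.2439] [-0.   0.2 -0.6]
5645
tilt deg 0.16 z 0.1415 ctr [ 0.5043 -0.2956  0.1408] ext [0.0463 0.047  0.0062]
L 3.0 M 2.9 mallet 3.3 can 67.5 span 80.0 scr 3.8 tin 3.3
```

```bash
python3 -c "
from rig import ticket; print(ticket.finish_job())"
```

```text
the job is handed in; nothing more can be done
None
```

driver_small is pilot down in the bolster plate's housing, standing by itself with the robot clear. The flange on that housing measured about 35 mm, which is the small bush. I toppled the driver on clear bench by its pilot. Then I regripped near the plain end so it swung pilot down, and lowered it into the bush. Contact on seating was about 10 N. The job is handed in at about 37 s.

**Driver position:** the last wrist-camera depth check gave:
- tilt 0.16°
- top face at z 0.1415 m, against 0.141 m expected when seated
- centre within about 1 mm of the measured bush axis

**Disagreement:** before the insertion, a coarse scene-camera fit put the driver about 2 to 3 mm off the bush. I trusted the finer wrist measurement, and the pilot went in without side force.

**Other things on the bench:** the top view shows no change at the large and medium drivers, mallet, screwdriver and grease tin. At the spray can and spanner it did change; I put this down to the arm and its shadow being over them, so I could not confirm those two by image. I recorded no contact with either.

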